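# Lay a tray for two: salsa cups, then a roll in the tongs

## Task

Lay the serving tray for two: stand exactly two of the four little steel salsa cups upright on the tray and leave the other two where they are. Then grip the kitchen tongs, close them on the small round bread roll and lift it without touching the bread with the gripper, and finish while still holding the roll in the tongs, still and well clear (about a hand's breadth) above the tray. Leave the other things on the table as they are.

Things in the scene. Friction and masses are not known exactly. Their poses are not given: they have to be found in the camera images.
- tray: Dark wooden serving tray, fixed, 240 (x) by 200 (y) mm, rim 18 mm high and 6 mm thick, inner floor 6 mm above the table. Origin at the centre of its underside, on the table.
- cup0: Small open stainless steel salsa cup, one of four alike standing in a row 85 mm apart on a thin rubber mat 3 mm thick. Outer diameter 42 mm at the foot, 50 mm at the rim, 32 mm tall, wall 3 mm, about 45 g. Origin at the centre of its underside, z up.
- cup1: Small open stainless steel salsa cup, one of four alike standing in a row 85 mm apart on a thin rubber mat 3 mm thick. Outer diameter 42 mm at the foot, 50 mm at the rim, 32 mm tall, wall 3 mm, about 45 g. Origin at the centre of its underside, z up.
- cup2: Small open stainless steel salsa cup, one of four alike standing in a row 85 mm apart on a thin rubber mat 3 mm thick. Outer diameter 42 mm at the foot, 50 mm at the rim, 32 mm tall, wall 3 mm, about 45 g. Origin at the centre of its underside, z up.
- cup3: Small open stainless steel salsa cup, one of four alike standing in a row 85 mm apart on a thin rubber mat 3 mm thick. Outer diameter 42 mm at the foot, 50 mm at the rim, 32 mm tall, wall 3 mm, about 45 g. Origin at the centre of its underside, z up.
- tongs: Steel kitchen tongs lying flat, arms spread sideways, 225 mm long, 120 g. Origin at its underside midway between the two black grip sleeves, near the centre of mass; x points to the jaws, y across the arms; pin at x = -100 mm. Open, the sleeves measure 63 mm over their outsides, 68 at the front end (x = -26 to 26 mm, 24 mm tall). The +y arm is this body, the other turns.
- tongs_grip (a point): Point midway between the sleeves, 12 mm above the tongs' underside, axes as the tongs. Squeeze both sleeves from outside here, a finger on either side. A spring pushes each outwards, 5 N open to 7 N when closed on the roll, so half squeezed tongs (52 mm over the sleeves) can be carried between the fingers.
- tongs_jaws (a point): Point midway between the open jaws, 95 mm ahead (x) of the grip point, 14 mm above the underside. Jaw plates span x = 73 to 115 mm, 28 mm tall, about 90 mm apart inside when open; the gap shrinks 2 mm per mm squeezed at the sleeves: 50 mm gap at 42 mm over the sleeves, jaws and sleeves then being parallel.
- roll: Small round bread roll, firm, 50 mm in diameter (upright side between 8 and 22 mm height), 37 mm tall, about 45 g, on the wooden board. Origin at the centre of its underside.
- board: Light wooden board, fixed, 220 (x) by 160 (y) by 12 mm, carrying the round roll on its half nearer the robot and the long roll beyond it. Origin at the centre of its underside, on the table.
- bolillo: Long pointed bread roll, 92 by 44 mm, 43 mm tall, on the same board, about 0.11 m beyond the round roll; a bystander, not the one wanted. Origin at its underside.
- shaker: Glass salt shaker, 38 mm diameter, 75 mm tall, to the left of the tongs; a bystander. Origin at its underside.
- green_cup: Green plastic drinking cup, 68 mm rim, 90 mm tall, at the far side of the table; a bystander. Origin at its underside.
- ladle: Steel ladle lying at the far side of the table, 350 mm long; a bystander. Origin on its handle's underside.

How it is judged:
On the way, in this order (a step that is already met when the one before it is completed fails the run):
1. exactly two salsa cups stand released on the tray, the other two still in their places (angle between each of cup0, cup1, cup2, cup3's own z axis and vertical below 0.15 rad and contact force between the fingers and cup0 below 0.1 N and (distance of cup0 from where it was at the start of the episode below 0.04 m or (x of cup0 in the frame of tray between -0.115 and 0.115 m and y of cup0 in the frame of tray between -0.095 and 0.095 m and z of cup0 in the frame of tray below 0.012 m)) and contact force between the fingers and cup1 below 0.1 N and (distance of cup1 from where it was at the start of the episode below 0.04 m or (x of cup1 in the frame of tray between -0.115 and 0.115 m and y of cup1 in the frame of tray between -0.095 and 0.095 m and z of cup1 in the frame of tray below 0.012 m)) and contact force between the fingers and cup2 below 0.1 N and (distance of cup2 from where it was at the start of the episode below 0.04 m or (x of cup2 in the frame of tray between -0.115 and 0.115 m and y of cup2 in the frame of tray between -0.095 and 0.095 m and z of cup2 in the frame of tray below 0.012 m)) and contact force between the fingers and cup3 below 0.1 N and (distance of cup3 from where it was at the start of the episode below 0.04 m or (x of cup3 in the frame of tray between -0.115 and 0.115 m and y of cup3 in the frame of tray between -0.095 and 0.095 m and z of cup3 in the frame of tray below 0.012 m)) and ((distance of each of cup0, cup1 from where it was at the start of the episode below 0.04 m and distance of each of cup2, cup3 from where it was at the start of the episode above 0.04 m) or (distance of each of cup0, cup2 from where it was at the start of the episode below 0.04 m and distance of each of cup1, cup3 from where it was at the start of the episode above 0.04 m) or (distance of each of cup0, cup3 from where it was at the start of the episode below 0.04 m and distance of each of cup1, cup2 from where it was at the start of the episode above 0.04 m) or (distance of each of cup0, cup3 from where it was at the start of the episode above 0.04 m and distance of each of cup1, cup2 from where it was at the start of the episode below 0.04 m) or (distance of each of cup0, cup2 from where it was at the start of the episode above 0.04 m and distance of each of cup1, cup3 from where it was at the start of the episode below 0.04 m) or (distance of each of cup0, cup1 from where it was at the start of the episode above 0.04 m and distance of each of cup2, cup3 from where it was at the start of the episode below 0.04 m))), for 0.2 s.
2. the round roll is lifted off the board, clasped in the tongs, which the gripper holds (contact force between tongs and roll above 0.5 N and contact force between the fingers and tongs above 2 N and contact force between each of the arm, the fingers and roll below 0.1 N and contact force between roll and board below 0.02 N and height (world z) of roll above 0.03 m), for 0.2 s.
At the end, for the whole second after the job is handed in: Exactly two cups stand released in the tray (tilt < 0.15 rad), the other two upright within 40 mm of their starts; the gripped tongs clasp the round roll, over the tray, underside over 80 mm above the table, slower than 30 mm/s, touching neither robot, tray, board nor cups (all of step 1 and all of step 2 and height (world z) of roll above 0.08 m and height (world z) of tongs above 0.05 m and linear speed of roll below 0.03 m/s and x of roll in the frame of tray between -0.12 and 0.12 m and y of roll in the frame of tray between -0.1 and 0.1 m and contact force between each of roll, tongs and tray below 0.02 N and contact force between each of roll, tongs and cup0 below 0.02 N and contact force between each of roll, tongs and cup1 below 0.02 N and contact force between each of roll, tongs and cup2 below 0.02 N and contact force between each of roll, tongs and cup3 below 0.02 N and contact force between tongs and board below 0.02 N); the arm keeps its last pose, push and grip.
It fails at once if the gripper or arm touches the round roll (contact force between any of the fingers, the arm and roll above 0.5 N).
It fails at once if a bystander is moved more than 50 mm (distance of any of bolillo, shaker, green_cup, ladle from where it was at the start of the episode above 0.05 m).
It also fails if it takes over 67 s, if anything falls off the work surface, if the arm or the gripper's body presses on something with over 40 N, if the wrist force passes 120 N, or if a joint passes its speed limit or range.

## Robot

A 6-joint arm with a two-finger parallel gripper is mounted at the origin on the work surface. World frame = base frame: x ahead of the robot, y to its left, z up, the work surface at z = 0. Lengths are in m, angles in rad, forces in N, time in s.
With the tool pointing down it reaches from about 0.425 to 0.95 m from the base axis. Payload 14.7 kg.
Tool frame: the origin (TCP) lies at the centre of the arm's flange, where the gripper is bolted on; the fingertips stand 173 mm ahead of it and the grasp point (between the pads) lies 155 mm ahead of it; z points along the fingers, y is the line along which they close (so a half turn about z gives the same grasp; the last joint's range is limited). The gripper opens to 85 mm and grips with 20 to 120 N. Pads are 22 mm wide; open, the fingers measure 114 mm over their backs; the gripper's body (76 mm by 85 mm) begins 54 mm behind the grasp point. The pads swing forward as they close: fully open they stand 13 mm farther back than shut.
Start: joints at [1.271, 0.48, 1.596, -0, 1.065, -0.047], TCP at [0.163, 0.629, 0.405] pointing down, gripper open.
Joint ranges: [-2.75, 2.75], [-0.82, 2.05], [0.23, 2.67], [-1.56, 4.7], [0.09, 2.69], [-2.92, 2.92]. Speed limits (rad/s): [1.89, 1.89, 2.39, 3.01, 3.01, 3.01].

## Interface

Orientations are given as a rotation vector (axis times angle).
In Python, from station import bot, cam, effector, close_job gives the robot as it stands (bot), with the cameras (cam), the gripper (effector) and the job as plain functions. Calls block until the motion is done:
- bot.move_pose(position, orientation): joint-space move of the TCP to a pose.
- bot.movel(position, ori=None, vel=0.15, f_stop=None): straight line of the TCP; ori=None keeps the orientation; vel is the mean speed in m/s. With f_stop (N) it stops when the force on the tool has changed by that much, and returns True; else False.
- bot.move_j(angles): joint-space move.
- effector.command_gripper(opening, effort=None): opening from 0.0 (shut) to 1.0 (fully open); effort is the grip in N (None keeps the last); returns when the fingers have stopped.
- bot.wait(seconds).
- bot.solve_ik(position, orientation): joint angles nearest the present ones, or None.
- cam.get_image(name): name is "scene" or "top" or "wrist"; returns a dict with "pixels" (480x640x3 uint8, red, green, blue), "mtx" (3x3 intrinsics, pixels), "view" (4x4, takes a point from world to camera coordinates). Camera axes: x right, y up, looking along -z (the intrinsics and any distortion apply to the point x, -y, -z); pixel columns grow to the right and rows downward; lengths in m; the calibration is good to about 2 mm. A picture is of the moment at which its call begins. There is no depth.
A pose or a line that the arm cannot do raises bot.PlanningError and nothing moves.
- close_job(): hands the job in; it is judged then, once.
Readings, each from a call of its own:
- bot.current_clock(): time.
- bot.current_joint_positions(): joint angles.
- bot.current_qd(): joint speeds.
- bot.current_effort(): joint torques, N m.
- bot.current_eef_pos(): TCP position.
- bot.current_tcp_rot(): TCP orientation.
- bot.current_contact_force(): force on the tool from outside, world axes, zero at the start.
- bot.current_ft_torque(): the same for the moment, N m.
- bot.current_finger_gap(): opening from 0.0 (shut) to 1.0 (fully open).
- bot.current_grip_force(): force on a finger pad.
Only numpy, scipy, OpenCV 4.12 (cv2) and the standard library are available. Lean on these libraries where they do the work, as an engineer would, in place of code of your own. Each camera call takes 0.05 s, during which the arm holds its last target. There are 200 camera calls.

## Working session

There is one attempt and no reset: what is moved stays moved. The work goes in short steps, each a Python script; the robot and the scene stay as the last script left them, time stands still between calls to the robot, and variables do not carry over. Pictures are saved under pics/ and viewed, at most 12 in all, crops included, and the job is handed in when it is done.

```bash
ls; mkdir -p pics; python3 - <<'E'
from station import bot, cam, effector, close_job
import cv2,numpy as np
for n in ("scene","top"):
    im=cam.get_image(n); cv2.imwrite(f"pics/{n}0.png",im["pixels"][:,:,::-1]); np.savez(f"{n}0.npz",**im)
    print(n,im["mtx"].round(1).tolist(),im["view"].round(3).tolist(),im.keys())
print(bot.current_clock())
E
```

```text
pics
station.py
scene [[619.8, 0.0, 311.9], [0.0, 619.8, 243.4], [0.0, 0.0, 1.0]] [[0.646, 0.763, -0.007, -0.384], [-0.503, 0.432, 0.749, 0.28], [0.574, -0.48, 0.663, -1.566], [0.0, 0.0, 0.0, 1.0]] dict_keys(['pixels', 'mtx', 'view'])
top [[546.9, 0.0, 323.0], [0.0, 546.9, 230.7], [0.0, 0.0, 1.0]] [[-0.024, -1.0, 0.001, -0.001], [0.992, -0.024, 0.127, -0.602], [-0.127, 0.004, 0.992, -1.216], [0.0, 0.0, 0.0, 1.0]] dict_keys(['pixels', 'mtx', 'view'])
0.1
```

View pics/top0.png

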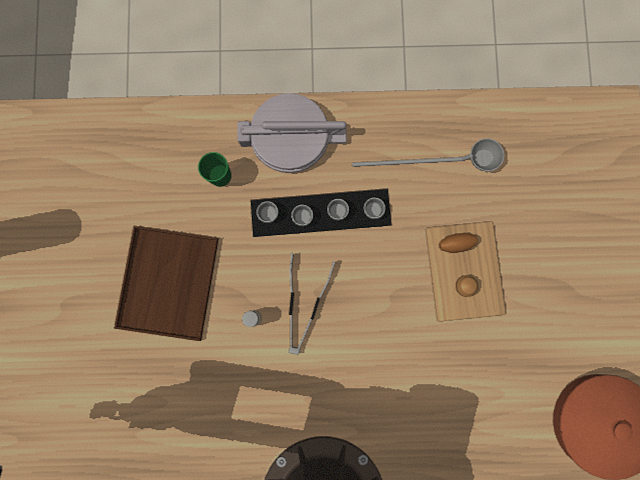

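View pics/scene0.png

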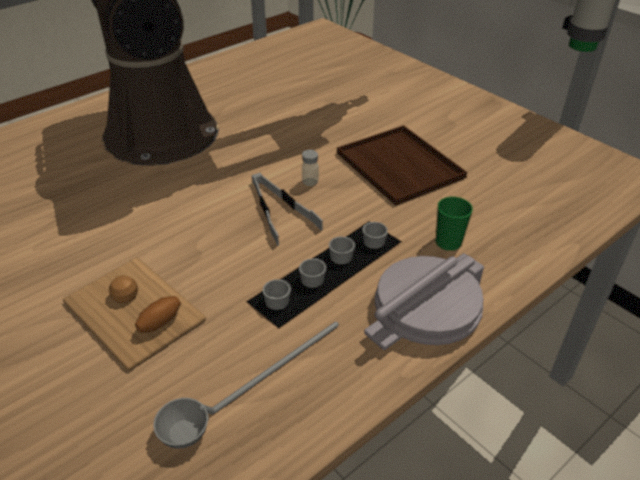

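The top view shows the tray at (167,283), the cups at (267,212), (302,215), (338,209) and (374,208), and the tongs pin at (294,350) with sleeves at (292,303) and (316,309). The jaw tips are at (294,256) and (337,263), and the roll is at (467,286). In the scene view the cups are at (277,293)…(375,235), the sleeves at (265,204) and (288,199), and the roll at (123,288).

```bash
cat > h.py <<'E'
import cv2,numpy as np
def proj(im,P):
    P=np.atleast_2d(P); c=P@im["view"][:3,:3].T+im["view"][:3,3]; c=c*[1,-1,-1]
    q=c@im["mtx"].T; return q[:,:2]/q[:,2:]
def ray(im,uv):
    d=np.linalg.inv(im["mtx"])@[uv[0],uv[1],1]; d=d*[1,-1,-1]
    R,t=im["view"][:3,:3],im["view"][:3,3]
    return -R.T@t, R.T@d/np.linalg.norm(d)
def onz(im,uv,z):
    o,d=ray(im,uv); return o+d*(z-o[2])/d[2]
def tri(views):
    A=np.zeros((3,3));b=np.zeros(3);rs=[ray(i,u) for i,u in views]
    for o,d in rs: M=np.eye(3)-np.outer(d,d);A+=M;b+=M@o
    p=np.linalg.solve(A,b)
    return p,max(np.linalg.norm((np.eye(3)-np.outer(d,d))@(p-o)) for o,d in rs)
def blobs(im,box,f,amin=20):
    """contours of mask f(h,s,v) within box x0,y0,x1,y1"""
    hsv=cv2.cvtColor(im["pixels"],cv2.COLOR_RGB2HSV).astype(int)
    m=f(hsv[...,0],hsv[...,1],hsv[...,2]).astype(np.uint8)
    k=np.zeros_like(m);x0,y0,x1,y1=box;k[y0:y1,x0:x1]=m[y0:y1,x0:x1]
    cs=cv2.findContours(k,cv2.RETR_EXTERNAL,cv2.CHAIN_APPROX_NONE)[0]
    return [c for c in cs if cv2.contourArea(c)>=amin]
def rimc(c):
    """centre between the leftmost and rightmost contour points"""
    p=c[:,0].astype(float);l,r=p[:,0].min(),p[:,0].max()
    return np.array([(l+r)/2,(p[p[:,0]<=l+1,1].mean()+p[p[:,0]>=r-1,1].mean())/2]),r-l
def cen(c):
    m=cv2.moments(c);return np.array([m["m10"],m["m01"]])/m["m00"]
def load(n): return dict(np.load(n))
E
python3 - <<'E'
from h import *
np.set_printoptions(precision=4,suppress=True)
T,S=load("top0.npz"),load("scene0.npz")
cup=lambda h,s,v:(v>75)&(s<70)
bt=sorted([c for c in blobs(T,(253,192,390,232),cup,100)],key=lambda c:cen(c)[0])
bs=sorted([c for c in blobs(S,(250,220,395,315),cup,150)],key=lambda c:-cen(c)[0])
print(len(bt),len(bs))
for c in bt: print("T",cen(c),cv2.minEnclosingCircle(c),onz(T,cen(c),.035))
for c in bs: print("S",*rimc(c),cv2.boundingRect(c))
if len(bt)==len(bs)==4:
    for a,b in zip(bt,bs): print(tri([(T,cv2.minEnclosingCircle(a)[0]),(S,rimc(b)[0])]))
blk=lambda h,s,v:(v<45)
for im,box in((T,(270,280,335,330)),(S,(250,180,305,225))):
    for c in blobs(im,box,blk,5): print("sleeve",cen(c),cv2.minAreaRect(c),onz(im,cen(c),.02))
br=lambda h,s,v:(s>125)&(h<18)
for im,box in((T,(430,225,505,315)),(S,(90,265,200,340))):
    for c in blobs(im,box,br,50): print("bread",cen(c),cv2.boundingRect(c),cv2.minAreaRect(c),onz(im,cen(c),.03))
dk=lambda h,s,v:(v<95)&(s>80)
for im,box in((T,(105,215,230,350)),(S,(330,120,475,210))):
    for c in blobs(im,box,dk,1000):
        q=cv2.approxPolyDP(cv2.convexHull(c),8,True)[:,0]; print("tray",[ (u.tolist(),onz(im,u,.018)[:2]) for u in q])
a=np.hstack([cv2.resize(T["pixels"][240:360,240:345],None,fx=4,fy=4,interpolation=2),cv2.resize(S["pixels"][165:255,240:330],(380,480),interpolation=2)])
cv2.imwrite("pics/crop1.png",a[:,:,::-1])
E
```

```text
4 5
T [266.7281 211.442 ] ((266.6428527832031, 211.5), 10.932642936706543) [0.6507 0.1141 0.035 ]
T [301.6078 214.783 ] ((301.6538391113281, 214.73077392578125), 10.998359680175781) [0.641  0.0336 0.035 ]
T [337.5867 208.8242] ((337.5, 208.89999389648438), 10.948155403137207) [ 0.653  -0.0498  0.035 ]
T [373.907  207.6771] ((373.9494323730469, 207.61236572265625), 10.96665096282959) [ 0.6537 -0.1339  0.035 ]
S [384.5  296.51] 19.0 (375, 263, 20, 52)
S [375.  229.5] 24.0 (363, 222, 25, 17)
S [341.5 245. ] 25.0 (329, 236, 26, 19)
S [312.   267.75] 26.0 (299, 258, 27, 20)
S [276.   289.25] 28.0 (262, 279, 29, 22)
sleeve [314.9099 308.2613] ((314.956787109375, 308.14056396484375), (1.7645152807235718, 21.174184799194336), 17.102725982666016) [0.4264 0.0079 0.02  ]
sleeve [291.117  303.1637] ((291.1039733886719, 303.46038818359375), (2.288585662841797, 21.194292068481445), 5.710593223571777) [0.4392 0.0621 0.02  ]
sleeve [262.9106 204.7805] ((263.10003662109375, 205.20004272460938), (17.441329956054688, 4.472135543823242), 63.43495178222656) [0.4284 0.005  0.02  ]
sleeve [287.8475 199.409
[... 165 characters left out ...]
, 90.0) [ 0.4692 -0.3388  0.03  ]
bread [457.9    242.3766] (439, 233, 39, 20) ((457.9308166503906, 242.44618225097656), (17.985036849975586, 38.69883346557617), 82.87498474121094) [ 0.5689 -0.325   0.03  ]
bread [142.278  307.5284] (96, 274, 88, 66) ((139.4690704345703, 307.180419921875), (86.41077423095703, 65.34162139892578), 2.6025619506835938) [ 0.5344 -0.3356  0.03  ]
tray [([134, 226], array([0.6266, 0.4258])), ([218, 238], array([0.5937, 0.2298])), ([200, 340], array([0.3612, 0.2706])), ([114, 327], array([0.3951, 0.4667]))]
tray [([466, 172], array([0.6293, 0.4254])), ([392, 205], array([0.605 , 0.2125])), ([337, 148], array([0.3658, 0.2717])), ([404, 126], array([0.4006, 0.4651]))]
```

View pics/crop1.png

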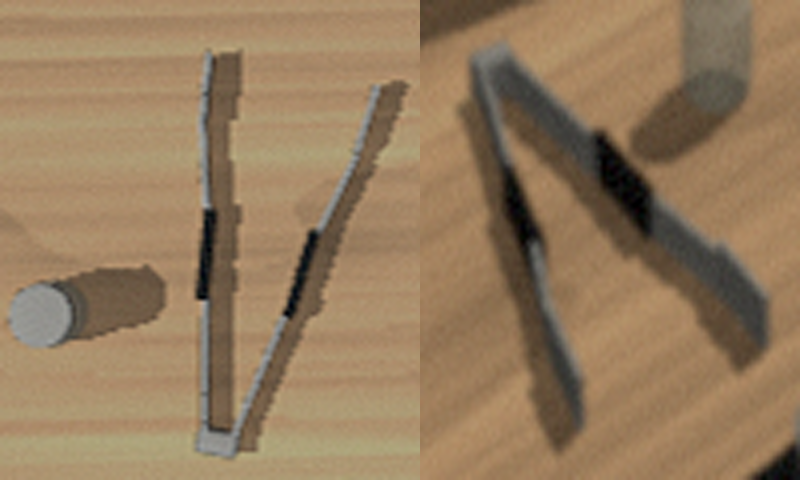

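The crop shows clean sleeves, with tops at about (291,303) and (315,308) in the full frame, and the pin at about (294,351). Next I'll triangulate, check IK and time the first move.

```bash
cat >> h.py <<'E'
from scipy.spatial.transform import Rotation as Ro
def down(yy):
    """rotvec, tool pointing down with tool y along world direction yy"""
    y=np.array([yy[0],yy[1],0.]);y/=np.linalg.norm(y);z=np.array([0,0,-1.])
    return Ro.from_matrix(np.c_[np.cross(y,z),y,z]).as_rotvec()
E
python3 - <<'E'
from h import *
from station import bot, cam, effector, close_job
np.set_printoptions(precision=4,suppress=True)
T,S=load("top0.npz"),load("scene0.npz")
cup=lambda h,s,v:(v>75)&(s<70)
bt=sorted(blobs(T,(253,192,390,232),cup,100),key=lambda c:cen(c)[0])
bs=sorted([c for c in blobs(S,(250,220,395,315),cup,150) if cv2.boundingRect(c)[3]<30],key=lambda c:-cen(c)[0])
for a,b in zip(bt,bs): print(*tri([(T,cen(a)),(S,rimc(b)[0])]))
for a,b in(((291.1,303.2),(287.8,199.4)),((314.9,308.3),(262.9,204.8))): print("sleeve",*tri([(T,a),(S,b)]))
print("pin",onz(T,(294,350.7),.024),"tips",onz(T,(292,253),.028),onz(T,(334,262),.028))
# roll by its round outline, lower part in scene hidden by nothing: centroids
br=lambda h,s,v:(s>125)&(h<18)&(v<170)
for c in blobs(S,(90,265,140,305),br,50): print("rollS",cen(c),cv2.boundingRect(c))
print("board corners T",[onz(T,u,.012)[:2] for u in((426,228),(493,222),(506,314),(439,321))])
print(Ro.from_rotvec(bot.current_tcp_rot()).as_matrix())
for s in(1,-1):
    print(s,[bot.solve_ik(p,down((s*y[0],s*y[1]))) for p,y in (((.651,.114,.18),(1,0)),((.5,.35,.18),(1,0)),((.433,.035,.17),(.23,.973)),((.38,-.32,.2),(.23,.973)),((.40,.35,.3),(.23,.973)))])
E
```

```text
[0.6513 0.1146 0.0339] 0.000532398837587997
[0.6416 0.0341 0.0332] 0.0004951326146485687
[ 0.6533 -0.0497  0.0336] 0.00017951456896560822
[ 0.6539 -0.134   0.0337] 3.6869713254223914e-05
sleeve [0.4393 0.0628 0.0116] 0.00027445533964342114
sleeve [0.4259 0.0074 0.0173] 0.0006265437754501237
pin [0.3327 0.0571 0.024 ] tips [0.5536 0.0577 0.028 ] [ 0.5306 -0.0384  0.028 ]
rollS [122.0673 289.4196] (100, 274, 40, 31)
board corners T [array([ 0.6063, -0.2566]), array([ 0.6168, -0.4147]), array([ 0.4026, -0.4309]), array([ 0.3905, -0.2761])]
[[-0.9682  0.2501 -0.0003]
 [ 0.2501  0.9682 -0.001 ]
 [ 0.     -0.001  -1.    ]]
1 [array([ 0.1275,  0.7625,  1.717 , -0.    ,  0.6621,  0.1275]), array([ 0.5611,  0.7165,  1.8427, -0.    ,  0.5824,  0.5611]), array([ 0.0108,  0.6147,  2.2526, -0.    ,  0.2744, -1.3278]), array([-0.7609,  0.5909,  2.1027, -0.    ,  0.448 , -2.0996]), array([ 0.6618,  0.4538,  1.9675, -0.    ,  0.7203, -0.6769])]
-1 [None, array([ 0.5611,  0.7165,  1.8427, -0.    ,  0.5824, -2.5805]), array([ 0.0108,  0.6147,  2.2526, -0.    ,  0.2744,  1.8138]), array([-0.7609,  0.5909,  2.1027, -0.    ,  0.448 ,  1.042 ]), array([ 0.6618,  0.4538,  1.9675, -0.    ,  0.7203,  2.4647])]
```

```bash
cat > cup.py <<'E'
from h import *
from station import bot, cam, effector, close_job
o=down((1,0)); C=np.array([.496,.347]); ty=np.array([np.sin(np.deg2rad(9.95)),np.cos(np.deg2rad(9.95))])
def carry(src,off,pick=.182):
    dst=C+off*ty
    bot.move_pose([*src,.27],o); print("above",bot.current_clock())
    bot.movel([*src,pick],vel=.2)
    effector.command_gripper(0.4,25)
    print("gap",bot.current_finger_gap(),bot.current_grip_force(),bot.current_clock())
    bot.movel([*src,.26],vel=.25)
    print("lift gap",bot.current_finger_gap(),bot.current_grip_force())
    bot.movel([*dst,.26],vel=.4)
    bot.movel([*dst,pick+.005],vel=.15)
    effector.command_gripper(0.8)
    bot.movel([*dst,.27],vel=.25); print("done",bot.current_clock())
E
python3 - <<'E'
from cup import *
carry((.651,.1143),.045)
im=cam.get_image("top");cv2.imwrite("pics/top1.png",im["pixels"][160:400,60:400,::-1])
E
```

```text
above 2.6583
gap 0.5699783977215028 23.711069743148983 3.6917
lift gap 0.5673355506304448 26.036792378872633
done 6.5333
```

View pics/top1.png

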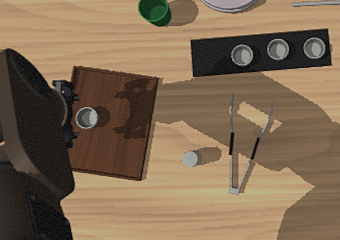

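The first cup stands in the tray at full-frame (147,278), and the other three haven't moved. Now the second cup.

```bash
python3 - <<'E'
from cup import *
carry((.6413,.0338),-.045)
effector.command_gripper(1.0)
yy=(.227,.974); og=down(yy); tx=np.array([.974,-.227]); tg=np.array([.4326,.0351])
bot.move_pose([*tg,.27],og); print(bot.current_clock())
for n in("top","scene","wrist"):
    im=cam.get_image(n);np.savez(n+"2.npz",**im)
    if n!="scene": cv2.imwrite(f"pics/{n}2.png",im["pixels"][:,:,::-1])
print(bot.current_eef_pos(),bot.current_clock())
E
```

```text
above 8.0083
gap 0.5671601917781014 24.496220676228404 8.9167
lift gap 0.5652509540203722 25.9998235758394
done 11.75
13.7417
[0.43274906 0.03539141 0.26997287] 13.8917
```

View pics/top2.png

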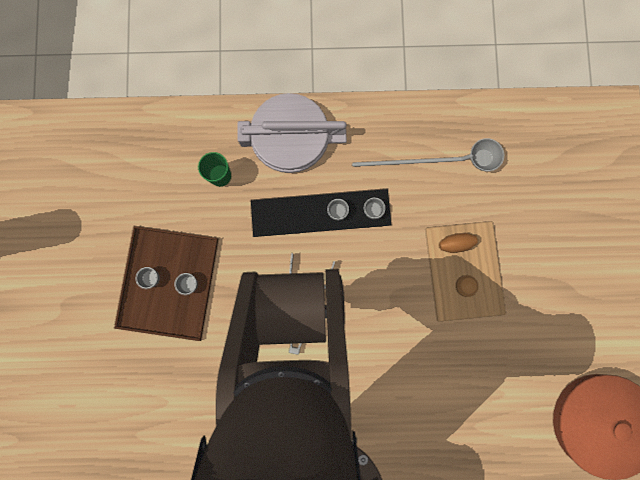

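View pics/wrist2.png

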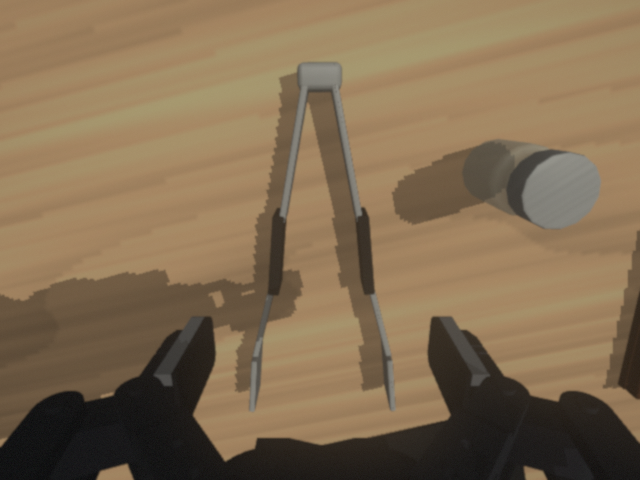

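Both cups stand in the tray at (147,278) and (186,284). The wrist view shows the tongs centred between the fingers, with the pin at (320,76), sleeves at about (278,250) and (364,250), and tips at (253,408) and (391,407). Now I'll grip the tongs half squeezed.

```bash
python3 - <<'E'
from h import *
from station import bot, cam, effector, close_job
np.set_printoptions(precision=4,suppress=True)
W=load("wrist2.npz"); print([onz(W,u,.022) for u in((278,250),(364,250),(320,76))])
tg=np.array([.4326,.0351])
print(bot.movel([*tg,.174],vel=.12,f_stop=15),bot.current_eef_pos())
effector.command_gripper(.605,30); print(bot.current_finger_gap(),bot.current_grip_force(),bot.current_contact_force())
bot.movel([*tg,.24],vel=.1); print(bot.current_finger_gap(),bot.current_grip_force(),bot.current_contact_force(),bot.current_clock())
og=bot.current_tcp_rot(); d=np.array([.974,-.227]); g=np.array([.4692,-.3388])-.095*d
bot.move_pose([*g,.27],og)
for n in("scene","wrist"):
    im=cam.get_image(n);np.savez(n+"3.npz",**im);cv2.imwrite(f"pics/{n}3.png",im["pixels"][:,:,::-1])
bot.movel([*g,.24]);im=cam.get_image("wrist");np.savez("wrist3b.npz",**im)
print(bot.current_eef_pos(),bot.current_finger_gap(),bot.current_grip_force(),bot.current_clock())
E
```

```text
[array([0.4224, 0.0101, 0.022 ]), array([0.4345, 0.0619, 0.022 ]), array([0.3322, 0.058 , 0.022 ])]
False [0.4328 0.0351 0.1744]
0.6084613070192161 10.051052940543741 [-0.1345  2.2272 13.6335]
0.6078794910520975 5.628832578076981 [-0.414   0.4065 -2.4604] 16.0833
[ 0.3769 -0.3169  0.2402] 0.6058161210809755 5.632168552838266 17.925
```

View pics/wrist3.png

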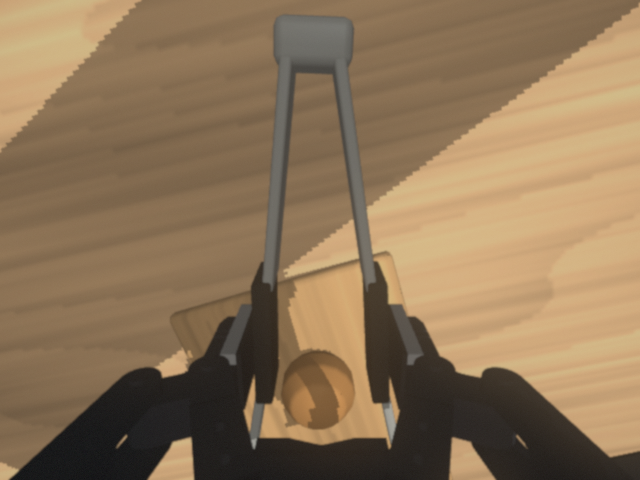

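View pics/scene3.png

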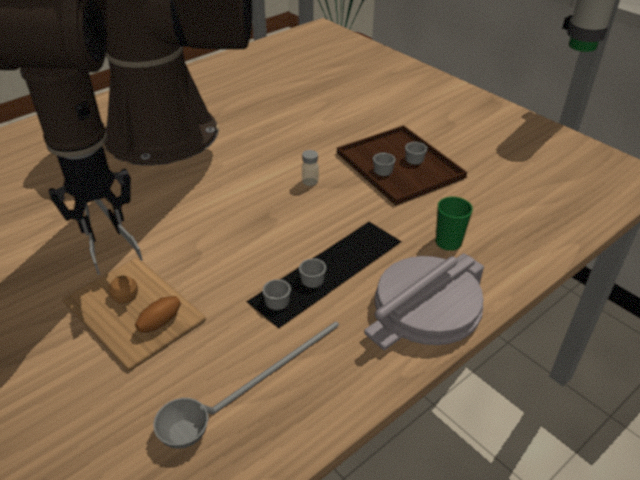

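The wrist view shows the roll at (318,388), between the jaws (tips at about (255,445) and (390,445)), with the pin at (313,42). The scene view shows the tongs level in the gripper. Next I'll check the pitch and the roll position.

```bash
python3 - <<'E'
from h import *
np.set_printoptions(precision=4,suppress=True)
d=np.array([.974,-.227]);n=np.array([.227,.974]); g=np.array([.3769,-.3169])
br=lambda h,s,v:(s>125)&(h<16)
for f,z in(("wrist3.npz",.27),("wrist3b.npz",.24)):
    W=load(f); u=z-.174
    for x,h in((-.1,.024),(-.026,.024),(.115,.028)): print(x,proj(W,[*(g+x*d),u+h]), "pin/back if 10mm higher",proj(W,[*(g+x*d),u+h+.01]))
    for w in(-.036,.036): print("tip",proj(W,[*(g+.115*d+w*n),u+.028]))
    hsv=cv2.cvtColor(W["pixels"],cv2.COLOR_RGB2HSV)
    g8=cv2.GaussianBlur(hsv[...,1],(5,5),0)
    m=((hsv[...,1]>120)&(hsv[...,0]<16)).astype(np.uint8); m[:330]=0;m[470:]=0;m[:,:275]=0;m[:,368:]=0
    cs=cv2.findContours(m,0,1)[0]
    for c in cs:
        if cv2.contourArea(c)>200: print("roll",cv2.minEnclosingCircle(c),cen(c),cv2.boundingRect(c),onz(W,cv2.minEnclosingCircle(c)[0],.03))
    im=W["pixels"][:,:,::-1]
T=load("top2.npz")
for c in blobs(T,(430,262,505,315),lambda h,s,v:(s>125)&(h<18),50): print("T",cen(c),cv2.boundingRect(c),onz(T,cen(c),.03))
cv2.imwrite("pics/w3b.png",im)
E
```

```text
-0.1 [[319.8224  54.1205]] pin/back if 10mm higher [[319.7086  48.1845]]
-0.026 [[319.8967 287.1751]] pin/back if 10mm higher [[319.8107 300.397 ]]
0.115 [[319.9607 568.0667]] pin/back if 10mm higher [[319.9001 594.1641]]
tip [[242.1374 568.0628]]
tip [[397.7625 568.0706]]
roll ((317.5, 389.5), 38.89097213745117) [318.3139 391.6293] (282, 351, 72, 78) [ 0.4675 -0.34    0.03  ]
-0.1 [[320.8147  55.5008]] pin/back if 10mm higher [[320.8142  49.6653]]
-0.026 [[320.7487 288.0953]] pin/back if 10mm higher [[320.7431 301.35  ]]
0.115 [[320.6684 568.9427]] pin/back if 10mm higher [[320.6596 595.081 ]]
tip [[242.8244 568.991 ]]
tip [[398.4781 568.8944]]
roll ((317.5, 422.131591796875), 42.205780029296875) [317.5558 415.3005] (277, 380, 82, 66) [ 0.4658 -0.3396  0.03  ]
T [466.7508 285.758 ] (456, 275, 22, 22) [ 0.469  -0.3397  0.03  ]
```

View pics/w3b.png

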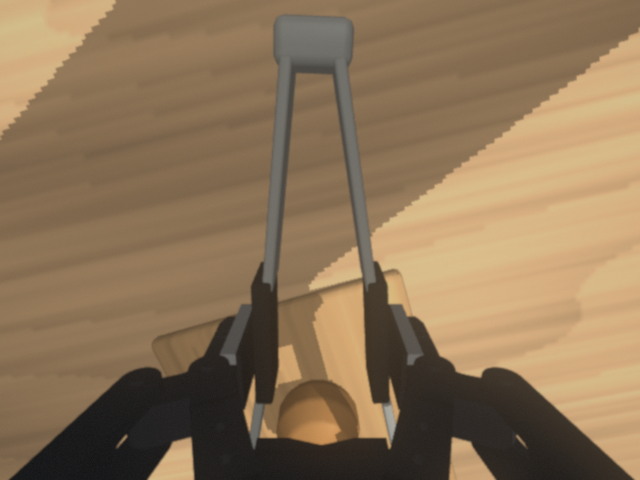

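The roll sits at (317,420), between the jaws; the tongs are yawed by about 1°. I'll check their pitch numerically.

```bash
python3 - <<'E'
from h import *
np.set_printoptions(precision=4,suppress=True)
A,B=load("wrist2.npz"),load("wrist3.npz")
e=[onz(A,u,.024) for u in((300,70),(342,70),(320,62))]
w=np.linalg.norm(e[1]-e[0]); x0=(e[2][:2]-[.4326,.0351])@np.array([.974,-.227]); print("pin width",w,"far edge x",x0)
for z in np.arange(.10,.16,.01):
    f=[onz(B,u,z) for u in((274,25),(353,25),(313,15))]
    print("z",z,"width",np.linalg.norm(f[1]-f[0]),"far x",(f[2][:2]-[.3769,-.3169])@np.array([.974,-.227]))
S=load("scene3.npz"); d=np.array([.974,-.227]);n=np.array([.227,.974]); g=np.array([.3769,-.3169])
for w in(-.036,.036):
    for z in(.086,.096,.124): print("tip",w,z,proj(S,[*(g+.115*d+(w+.002)*n),z]))
cv2.imwrite("pics/s3c.png",cv2.resize(S["pixels"][180:320,50:210],None,fx=4,fy=4,interpolation=2)[:,:,::-1])
E
```

```text
pin width 0.022110308798362937 far edge x -0.1095031959373759
z 0.1 width 0.02602850442391537 far x -0.11437837985649062
z 0.11 width 0.024170421820872114 far x -0.11214399346032136
z 0.12 width 0.022312339217828964 far x -0.10990960706415212
z 0.13 width 0.020454256614785737 far x -0.10767522066798287
z 0.13999999999999999 width 0.018596174011742534 far x -0.10544083427181354
z 0.14999999999999997 width 0.01673809140869939 far x -0.1032064478756443
tip -0.036 0.086 [[ 99.3482 278.9633]]
tip -0.036 0.096 [[ 97.9579 274.7499]]
tip -0.036 0.124 [[ 93.9694 262.663 ]]
tip 0.036 0.086 [[141.0547 265.4273]]
tip 0.036 0.096 [[139.9544 261.2256]]
tip 0.036 0.124 [[136.7999 249.179 ]]
```

View pics/s3c.png

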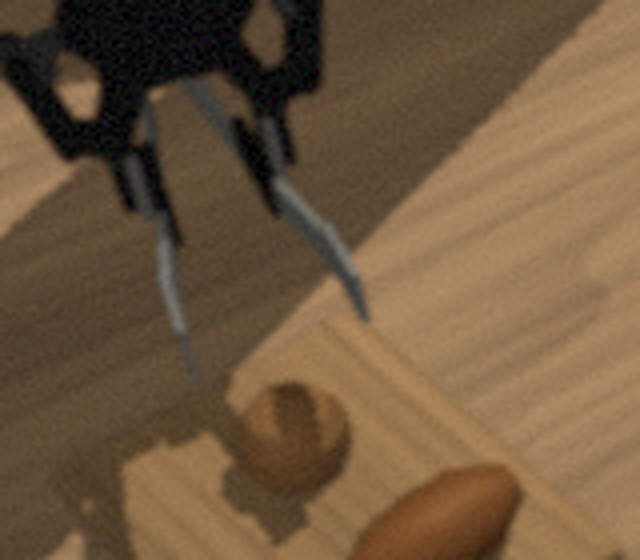

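The tongs are level: pin top at 0.120 m as expected, and tips in the scene within 1–2 px of the prediction. Next I'll lower, clasp and lift.

```bash
python3 - <<'E'
from h import *
from station import bot, cam, effector, close_job
np.set_printoptions(precision=4,suppress=True)
d=np.array([.974,-.227]);n=np.array([.227,.974]); g=np.array([.3769,-.3169])-.0035*n-.001*d
bot.movel([*g,.24])
print(bot.movel([*g,.1895],vel=.08,f_stop=6),bot.current_eef_pos(),bot.current_contact_force())
effector.command_gripper(.35,30); print(bot.current_finger_gap(),bot.current_grip_force(),bot.current_contact_force())
bot.movel([*g,.22],vel=.08); bot.movel([*g,.29],vel=.15)
print(bot.current_finger_gap(),bot.current_grip_force(),bot.current_contact_force(),bot.current_clock())
im=cam.get_image("scene");np.savez("scene4.npz",**im)
cv2.imwrite("pics/s4.png",cv2.resize(im["pixels"][120:350,40:240],None,fx=2.5,fy=2.5,interpolation=2)[:,:,::-1])
E
```

```text
False [ 0.3752 -0.3201  0.1896] [-0.4732  0.1712 -1.057 ]
0.4869597390947887 29.987027049064636 [ 0.617  -0.1008 -1.6143]
0.4827622368807107 30.219596028327942 [ 0.8618  0.611  -1.8064] 20.3417
```

View pics/s4.png

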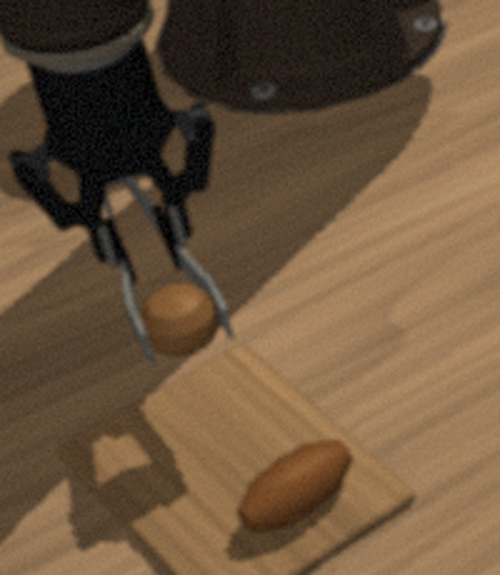

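The roll is clasped at about (180,318) in the crop and clear of the board. Now I'll carry it over the tray.

```bash
python3 - <<'E'
from h import *
from station import bot, cam, effector, close_job
np.set_printoptions(precision=4,suppress=True)
o=bot.current_tcp_rot(); p=bot.current_eef_pos(); d=np.array([.974,-.227])
g=np.array([.496,.347])-.094*d
bot.movel([p[0],p[1],.33]); bot.move_pose([*g,.33],o); bot.movel([*g,.30],vel=.08); bot.wait(1)
print(bot.current_eef_pos(),bot.current_finger_gap(),bot.current_grip_force(),bot.current_contact_force(),abs(bot.current_qd()).max(),bot.current_clock())
im=cam.get_image("scene");cv2.imwrite("pics/s5.png",im["pixels"][:,:,::-1])
E
```

```text
[0.4044 0.3684 0.3   ] 0.4792226894663276 30.292421579360962 [ 0.0999 -0.1557 -1.4303] 0.001851844666966829 24.7833
```

View pics/s5.png

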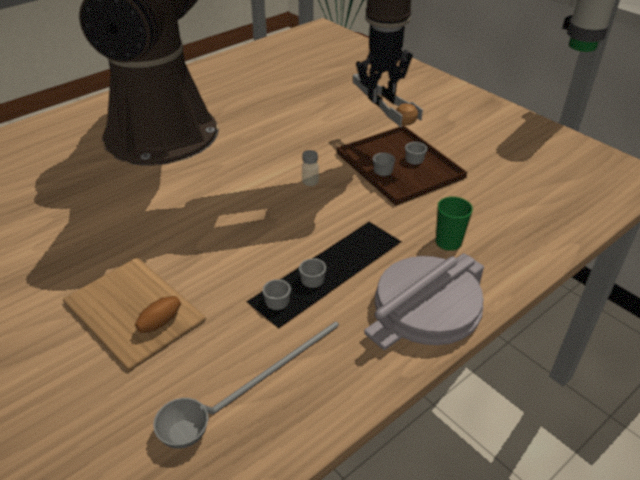

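The roll is held at (407,113) over the tray, both cups stand at (384,164) and (415,152), and the bystanders are in place. Handing in.

```bash
python3 - <<'E'
from station import bot, cam, effector, close_job
print(bot.current_finger_gap(),close_job())
E
```

```text
the job is handed in; nothing more can be done
0.4801298552728258 None
```

I handed the job in at about 25 s on the robot's clock: two cups stand in the tray, the other two are still on the mat, and the roll is held in the tongs about 10 cm above the tray; no verdict came back.

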